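Clamp a square tube in the bench screw clamp

ROBOT

A 6-joint arm with a two-finger parallel gripper is mounted at the origin on the work surface. World frame = base frame: x ahead of the robot, y to its left, z up, the work surface at z = 0. Lengths are in mm, angles in rad, forces in N, time in s.
With the tool pointing down it reaches from about 350 to 875 mm from the base axis. Payload 4.2 kg.
Tool frame: the origin (TCP) lies between the finger pads; the fingertips stand 22 mm ahead of it and the grasp point (between the pads) lies 3 mm ahead of it; z points along the fingers, x is the direction in which the jaws open and shut, and the axes are right-handed (so a half turn about z gives the same grasp; the last joint's range is limited). The gripper opens to 87 mm and grips with 3 to 60 N. Pads are 19 mm wide; open, the fingers measure 117 mm over their backs; the gripper's body (75 mm by 190 mm) begins 51 mm behind the grasp point.
Start: joints at [-1.048, 0.385, 0.008, 0, -1.194, -0.259], TCP at [162.986, -603.353, 244.55] pointing down, gripper open.
Joint ranges: [-3.14, 3.14], [-1.21, 2.06], [-1.07, 1.41], [-3.16, 2.05], [-2.99, -0.16], [-3.1, 3.1]. Speed limits (rad/s): [2.79, 2.79, 3.14, 3.14, 3.14, 3.14].

INTERFACE

Orientations are given as a unit quaternion [x, y, z, w].
In Python, from cell import robot, camera gives the robot as it stands. Calls block until the motion is done:
- robot.move_ptp(position, orientation): joint-space move of the TCP to a pose.
- robot.servo_line(position, vel=150, frame=None, max_force=None): straight line of the TCP; frame=None keeps the orientation; vel is the mean speed in mm/s. With max_force (N) it stops when the force on the tool has changed by that much, and returns True; else False.
- robot.set_joints(angles): joint-space move.
- robot.open_jaws() and robot.close_gripper(): open the fingers fully, or close them until they stop; the grip force is fixed at half the most.
- robot.hold(seconds).
- robot.solve_ik(position, orientation): joint angles nearest the present ones, or None.
- robot.state(): the state.
- camera(name): name is "scene" or "top" or "wrist"; returns a dict with "image" (480x640x3 uint8, red, green, blue), "fx", "fy", "cx", "cy" (pixels), "R" (3x3) and "t" (3): a world point X has camera coordinates R X + t; the wrist camera has in their place "T_tool_cam" (4x4, takes a point from camera to tool coordinates, whose origin is the TCP and whose axes are the tool frame's). Camera axes: x right, y down, z forward; pixel columns grow to the right and rows downward; lengths in mm; the calibration is good to about 2 mm. A picture is of the moment at which its call begins: read the wrist's pose just before it. There is no depth.
A pose or a line that the arm cannot do raises robot.PlanningError and nothing moves.
- robot.hand_in(): hands the job in, once; it reports no verdict.
The state is a dict: "t": time; "qpos": joint angles; "joint_velocities": joint speeds; "effort": joint torques, N m; "tool_pos": TCP position; "ee_rot": TCP orientation; "ft_force": force on the tool from outside, world axes, zero at the start; "ft_torque": the same for the moment, N m; "finger_gap": opening from 0.0 (shut) to 1.0 (fully open).
Only numpy, scipy, OpenCV 4.12 (cv2) and the standard library are available. Lean on these libraries where they do the work, as an engineer would, in place of code of your own. Each camera call takes 0.05 s, during which the arm holds its last target. There are 200 camera calls.

TASK

Take the bright square tube out of the low rack and clamp it in the blue bench clamp for drilling: bare end on the bed fully under the clamp's pad, tube lying straight along the bed, its yellow-painted end sticking out of the clamp's open side. Let go of the tube, then turn the red T-handle clockwise until the pad meets the tube and snug it up, about a quarter turn past first touch; do not force it. Leave the dark red tube and everything else on the bench where it is.

Things in the scene. Friction and masses are not known exactly. Their poses are not given: they have to be found in the camera images.
- tube: The bright square steel tube, 200 mm long, 30 x 30 mm section, about 0.25 kg (varies), loose. Its last 70 mm towards its own +x are painted yellow, the rest is bright bare metal. Origin: centre of its underside; x along its length towards the painted end, z up. It starts flat on the bench in one of the rack's two bays, the painted end hidden inside under the roof, the bare half (80 to 105 mm) sticking out of the mouth.
- bare_end (a point): Centre of the tube's bare end face, 15 mm above its underside, 100 mm from the tube's origin along its -x.
- painted_end (a point): Centre of the tube's yellow-painted end face, 15 mm above its underside, 100 mm from the tube's origin along its +x.
- rack: Low galvanised sheet-steel rack with two side-by-side bays, fixed on the bench, 130 mm deep, 179 mm wide, 53 mm high, roofed, with no floor, closed at the back and sides. Origin: middle of its open mouth at bench height; its -x points straight out of the mouth, +x into it, z up. The bays are centred at y = +45 and -45 mm, each about 85 mm wide and 50 mm high inside, with a 3 mm wall between; either bay may hold the tube. The rack's roof edge has a yellow strip.
- other_tube: A dark red-brown tube of the same size as the bright one, loose, in the rack's other bay: to be left there. Origin: centre of its underside, x into the bay. Between the rack's mouth and the open side of the clamp a strip of bench about 200 mm wide (0.45 to 0.65 m ahead of the robot) is clear apart from the tubes' ends.
- clamp: Blue C-shaped bench clamp fixed on the bench. Origin: at bench height under the screw's axis; -x points out of its open side, z up. Flat bed 70 mm wide (y), top 25 mm above the bench, from x = -110 to +45 mm where the 50 mm wide column's face stands as a back stop. Overhead arm 40 mm wide, from x = -30 mm to the column, underside 105 mm and top 135 mm above the bed, with a round boss of 22 mm radius about the axis up to 145 mm above the bed.
- bed (a point): Point on the top of the clamp's bed right under the screw axis, axes as the clamp's (-x out of the open side, y across the bed, z up).
- pad: The clamp's round black rubber pad, 28 mm across, on a spring at the screw's foot; it does not turn. Origin: centre of its underside, z up. At the start it is 37 to 45 mm above the bed. From first touch on, its push on the work starts at 2 N and grows by 8 N per mm that the screw goes on, i.e. 32 N per radian (50 N, felt as 0.2 N m more at the handle, per quarter turn).
- screw (a joint): The clamp screw's rotation, rad, growing as the handle turns clockwise seen from above; range 0 to 12.5, starts between 3.8 and 5.6. It goes down 4 mm per radian (25 mm per turn): the unloaded pad is 60 mm minus 4 mm x value above the bed, so it meets the 30 mm tube lying on the bed near 7.5. Friction 0.24 N m, which keeps it where it is left, plus 0.004 N m per N of the pad's push.
- handle_mid (a point): Middle of the T-handle on top of the screw: a red flat-sided bar 100 mm long (along this point's x, with a white band near its +x end), 14 mm wide (y), 22 mm high (z), its centre here, on the screw's axis. It turns and goes down with the screw: height above the bench 260 mm minus 4 mm x the screw's value. Below it a 14 mm radius collar, then 9 mm radius rod.
- wrench: Bystander, loose: the wrench; to be left alone. 170 mm long, about 10 mm high; near the robot.
- scraper: Bystander, loose: the yellow scraper; to be left alone. 150 mm long, 50 mm wide, up to 12 mm high; near the robot.
- jar: Bystander, loose: the jar; to be left alone. 68 mm across, 80 mm high, standing; origin at the centre of its underside; beyond the middle of the bench.
- carton: Bystander, loose: the red box; to be left alone. 70 x 120 x 45 mm; beyond the clamp.
- screwdriver: Bystander, loose: the screwdriver; to be left alone. 190 mm long, lying near the robot.
- bolt: Bystander, loose: the big bolt; to be left alone. 120 mm long, 26 mm hex head; beyond the middle of the bench.
There are look-alikes about, which are no part of the job. Of the things like the tube, leave any that is turquoise; of the rest the larger one is meant.

How it is judged:
By the outcome, as a careful person would: the job done as asked, in the order asked, and still so for the second after the job is handed in, with the robot touching nothing.
It also fails if it takes over 72 s, if anything falls off the work surface, if the arm or the gripper's body presses on something with over 40 N, if the wrist force passes 120 N, or if a joint passes its speed limit or range.

## Working session

There is one attempt and no reset: what is moved stays moved. The work goes in short steps, each a Python script; the robot and the scene stay as the last script left them, time stands still between calls to the robot, and variables do not carry over. Pictures are saved under pics/ and viewed, about 8 in all and at most 12, crops included, and the job is handed in when it is done.

```bash
ls; mkdir -p pics
python3 - <<'E'
from cell import robot,camera
import cv2,numpy as np
for n in("top","scene"):
    c=camera(n); cv2.imwrite(f"pics/{n}0.png",c["image"][:,:,::-1]); print(n,c["fx"],c["cx"],c["cy"],np.round(c["R"],4).tolist(),np.round(c["t"],1).tolist())
print(robot.state())
print(camera("wrist")["T_tool_cam"])
E
```

```text
pics
top 621.7874676026773 327.29157083128536 232.1189774593811 [[0.0174, -0.9998, 0.0042], [-0.9991, -0.0176, -0.0377], [0.0377, -0.0035, -0.9993]] [53.1, 470.7, 1703.6]
scene 474.37815484451 321.7425446577217 244.78826114655502 [[0.1388, 0.9903, -0.0005], [0.513, -0.0723, -0.8554], [-0.8471, 0.1185, -0.518]] [-145.7, -72.4, 1528.3]
{'t': 0.1, 'qpos': array([-1.04837540e+00,  3.85480486e-01,  6.74438250e-03, -4.38444554e-04,
       -1.19402037e+00, -2.58586668e-01]), 'joint_velocities': array([-1.43831914e-03, -1.98100877e-03,  3.41293818e-03,  1.33877792e-03,
        9.67323065e-05,  6.32863335e-04]), 'effort': array([-4.13948364e-04, -3.91690421e+01,  1.87935752e+01,  4.23191696e+00,
        1.34442977e-02, -7.13787267e-05]), 'tool_pos': array([ 162.86439193, -602.87940436,  243.56086228]), 'ee_rot': array([ 6.08017818e-01,  7.93922748e-01,  5.65128945e-04, -8.26254971e-04]), 'ft_force': array([-0.12338389,  0.81707533,  0.84710916]), 'ft_torque': array([ 0.01080324,  0.04317003, -0.0242844 ]), 'finger_gap': 1.0003364270826378}
[[ 9.99999626e-01  2.35949052e-04 -8.32468263e-04  2.60036689e-01]
 [-1.64229091e-05  9.67104001e-01  2.54381312e-01 -7.04213948e+01]
 [ 8.65104417e-04 -2.54381203e-01  9.67103642e-01 -1.38640398e+02]
 [ 0.00000000e+00  0.00000000e+00  0.00000000e+00  1.00000000e+00]]
```

View pics/top0.png

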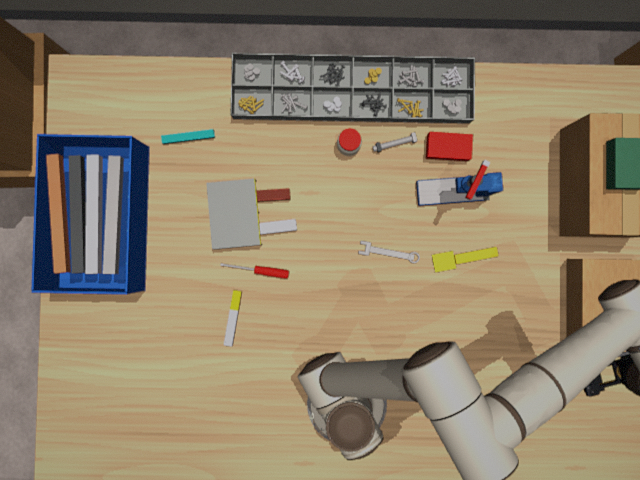

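View pics/scene0.png

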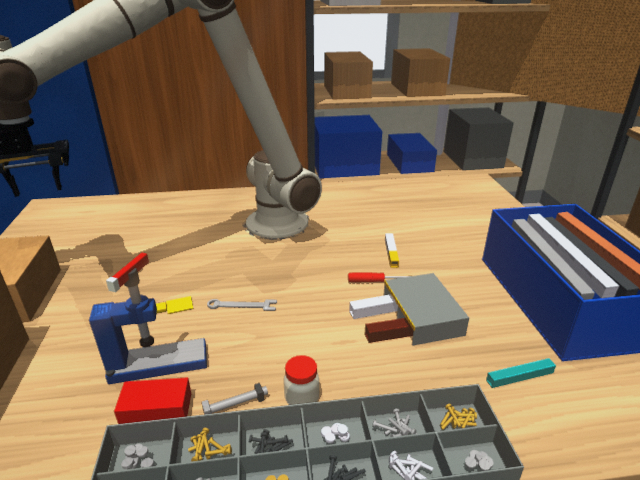

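Candidates for the tube in the top view: the bright one in the rack at (278,228), the dark red one in the other bay at (273,196), a small white and yellow bar loose on the bench at (233,318), and a turquoise bar at (188,137). By the description I choose (278,228). The rack mouth faces right (-y), and the clamp opens left towards it.

```bash
cat > h.py <<'E'
from cell import robot,camera
import cv2,numpy as np
from scipy.spatial.transform import Rotation as Ro
def shot(n):
    s=robot.state(); c=camera(n)
    if n=="wrist":
        T=np.array(c["T_tool_cam"]); Rt=Ro.from_quat(s["ee_rot"]).as_matrix()
        c["M"]=Rt@T[:3,:3]; c["o"]=Rt@T[:3,3]+s["tool_pos"]
    else:
        c["M"]=np.array(c["R"]).T; c["o"]=-c["M"]@np.array(c["t"])
    c["hsv"]=cv2.cvtColor(c["image"],cv2.COLOR_RGB2HSV)
    return c
def ray(c,u,v):
    d=c["M"]@[(u-c["cx"])/c["fx"],(v-c["cy"])/c["fy"],1]; return c["o"],d
def onz(c,uv,z):
    o,d=ray(c,*uv); return o+d*(z-o[2])/d[2]
def proj(c,X):
    p=c["M"].T@(np.array(X)-c["o"]); return c["fx"]*p[0]/p[2]+c["cx"],c["fy"]*p[1]/p[2]+c["cy"]
def cross(c1,p1,c2,p2):
    o1,a=ray(c1,*p1);o2,b=ray(c2,*p2)
    k=np.linalg.lstsq(np.c_[a,-b],o2-o1,rcond=None)[0]
    P,Q=o1+k[0]*a,o2+k[1]*b; return (P+Q)/2,np.linalg.norm(P-Q)
def blob(c,lo,hi,box):
    x0,y0,x1,y1=box; m=cv2.inRange(c["hsv"],np.array(lo),np.array(hi)); k=np.zeros_like(m); k[y0:y1,x0:x1]=m[y0:y1,x0:x1]
    cs=cv2.findContours(k,cv2.RETR_EXTERNAL,cv2.CHAIN_APPROX_NONE)[0]
    return max(cs,key=cv2.contourArea)
def down(jaw): # tool pointing down, tool x (jaw) at world yaw `jaw`
    x=np.array([np.cos(jaw),np.sin(jaw),0]); z=np.array([0,0,-1]); return Ro.from_matrix(np.c_[x,np.cross(z,x),z]).as_quat()
def save(c,f,box=None,k=1):
    im=c["image"][:,:,::-1]
    if box: im=im[box[1]:box[3],box[0]:box[2]]
    cv2.imwrite("pics/"+f,cv2.resize(im,None,fx=k,fy=k,interpolation=cv2.INTER_CUBIC))
E
python3 - <<'E'
from h import *
c=shot("top")
for n,p,z in [("bare",(297,226.5),30),("tube at mouth",(260,228),30),("red end",(290,195),30),("rack c1",(254,179),53),("rack c2",(259,247),53),("small",(233,318),15),("bed L",(417,192),25),("bed Lc1",(417,180),25),("bed Lc2",(418,206),25),("handle A",(487,163),240),("handle B",(470,198),240),("col",(502,181),160)]:
    print(n,np.round(onz(c,p,z)))
a=c["image"][120:260,190:310][:,:,::-1];b=c["image"][140:215,405:515][:,:,::-1]
A=cv2.resize(a,(400,467),interpolation=2);B=cv2.resize(b,(400,273),interpolation=2)
cv2.imwrite("pics/crop.png",np.hstack([A,np.vstack([B,np.zeros((194,400,3),np.uint8)])]))
for jaw in (0,np.pi):
    print(robot.solve_ik([560,150,200],down(jaw)),robot.solve_ik([590,-300,300],down(jaw)))
E
```

```text
bare [483. 144.  30.]
tube at mouth [477. 245.  30.]
red end [568. 165.  30.]
rack c1 [608. 261.  53.]
rack c2 [425. 244.  53.]
small [231. 314.  15.]
bed L [ 583. -182.   25.]
bed Lc1 [ 616. -182.   25.]
bed Lc2 [ 545. -185.   25.]
handle A [ 633. -317.  240.]
handle B [ 549. -277.  240.]
col [ 601. -376.  160.]
[ 0.54096912  0.34366521 -0.1720292   0.         -1.05510192  2.60062354] [-0.22656571  0.42054659  0.2011133   0.         -1.35136304 -2.91502694]
[ 0.54096912  0.34366521 -0.1720292   0.         -1.05510192 -0.54096912] [-0.22656571  0.42054659  0.2011133   0.         -1.35136304  0.22656571]
```

View pics/crop.png

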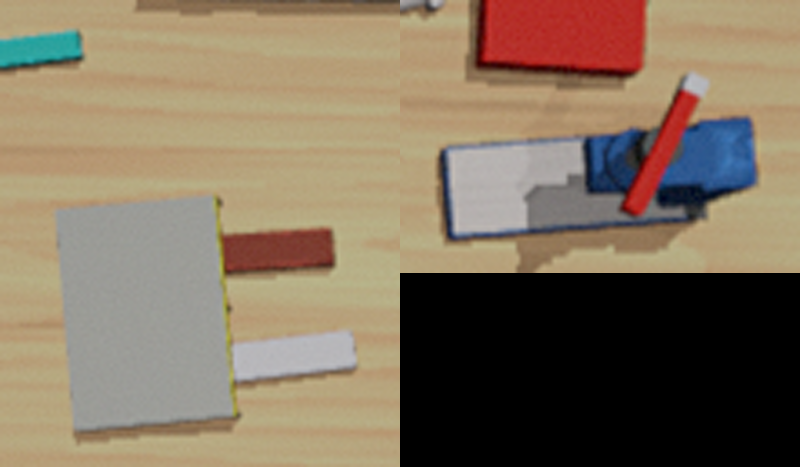

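The crop confirms the choice: bright tube in the near bay at crop (234-355, 335-380), the dark red tube beside it, and the clamp opening left. Next is a close look with the wrist camera.

Run:
```python
from h import *
robot.move_ptp([510,110,260],down(np.pi)); robot.hold(0.3)
c=shot("wrist"); save(c,"w1.png"); np.save("w1.npy",c,allow_pickle=True)
print(c["fx"],c["o"],robot.state()["t"],robot.state()["tool_pos"])
for X in [(483,144,30),(477,245,30),(568,165,30)]: print(proj(c,X))
```

```text
336.5355113673791 [508.85104907  40.42153513 398.62326228] 3.3417 [510.06214129 109.8217383  259.96670309]
(np.float64(348.2382426392974), np.float64(246.77195897868526))
(np.float64(351.7899418390105), np.float64(326.90446737441596))
(np.float64(274.2413969575396), np.float64(264.33021247191925))
```

View pics/w1.png

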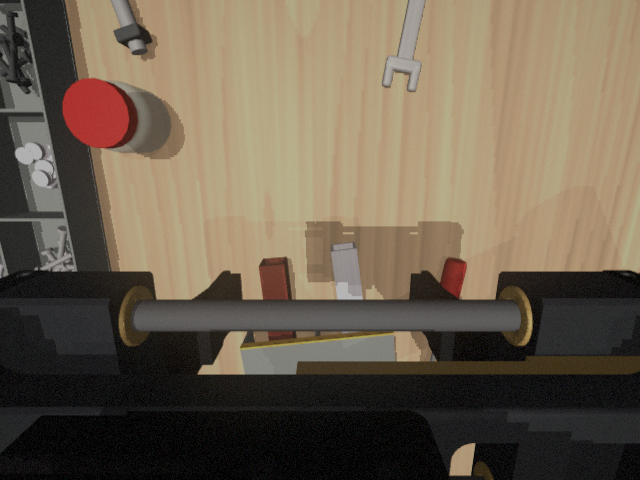

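The wrist view shows the bright tube's top face at about (333-354,249) running down to (337-362,298), left of it the dark red tube at (275,290), and the yellow strip of the rack roof at v≈340. Next I extract the tube's edges.

Run:
```python
from h import *
c=np.load("w1.npy",allow_pickle=True).item()
h=c["hsv"]
m=((h[:,:,1]<45)&(h[:,:,2]>110))
L=[];R=[]
for v in range(240,298,4):
    u=np.flatnonzero(m[v,315:375])+315
    if len(u)<8: print(v,len(u)); continue
    l,r=onz(c,(u[0],v+.5),30),onz(c,(u[-1]+1,v+.5),30); print(v,u[0],u[-1],np.round(l[:2],1),np.round(r[:2],1),h[v,345])
```

```text
240 0
244 335 352 [498.1 141.3] [477.6 141.3] [ 13  16 147]
248 333 356 [500.3 146. ] [473. 146.] [  9  13 140]
252 331 356 [502.6 150.8] [472.9 150.8] [  7  15 150]
256 331 357 [502.6 155.6] [471.6 155.6] [  8  14 151]
260 332 357 [501.4 160.4] [471.5 160.4] [  9  12 150]
264 333 358 [500.2 165.2] [470.2 165.2] [ 11  14 148]
268 333 358 [500.2 170.1] [470.1 170.1] [  4  14 150]
272 334 359 [499. 175.] [468.8 175. ] [  7  16 147]
276 334 359 [499. 180.] [468.7 180. ] [  4  12 147]
280 335 360 [497.8 184.9] [467.4 184.9] [  0  10 148]
284 336 360 [496.6 189.9] [467.3 189.9] [ 15   3 182]
288 336 361 [496.5 195. ] [466. 195.] [  0   1 182]
292 336 361 [496.5 200. ] [465.8 200. ] [ 30   1 182]
296 337 362 [495.3 205.1] [464.5 205.1] [ 10   4 181]
```

Run:
```python
from h import *
yaw=np.pi/2+.139; d=np.array([np.cos(yaw),np.sin(yaw),0]); q=down(yaw+np.pi/2)
g=np.array([482.3,189,25.])
robot.move_ptp(g+[0,0,90],q)
print(robot.servo_line(g,vel=100,max_force=15), robot.state()["tool_pos"])
robot.close_gripper(); s=robot.state(); print("gap",s["finger_gap"]*87,s["ft_force"])
robot.servo_line(g-d*140,vel=120)
s=robot.state(); print(s["tool_pos"],s["ft_force"],s["finger_gap"]*87)
y2=np.pi/2+.07; d2=np.array([np.cos(y2),np.sin(y2),0])
p=np.array([574,-65,25.])-d2*58
robot.servo_line(p,vel=120,frame=down(y2+np.pi/2))
s=robot.state(); print(s["tool_pos"],s["ft_force"],s["finger_gap"]*87,s["qpos"][[0,5]],s["t"])
robot.open_jaws(); robot.servo_line(p+[0,0,110],vel=150)
robot.hold(.2); c=shot("top"); save(c,"t2.png",(200,120,520,360),2.4); print(robot.state()["t"])
```

```text
False [482.80069642 189.27308667  25.62195105]
gap 29.79650207107205 [-0.64964371 -0.17452498  0.06354595]
[501.50138519  50.34837412  24.97547403] [-0.11000504 -1.36077779 -0.13045242] 30.101876808417178
[ 578.07567947 -122.87612964   25.01090125] [ 0.54059089 -1.35395746  0.15008522] 29.811836231847007 [0.06458289 0.00545838] 9.1083
11.3917
```

View pics/t2.png

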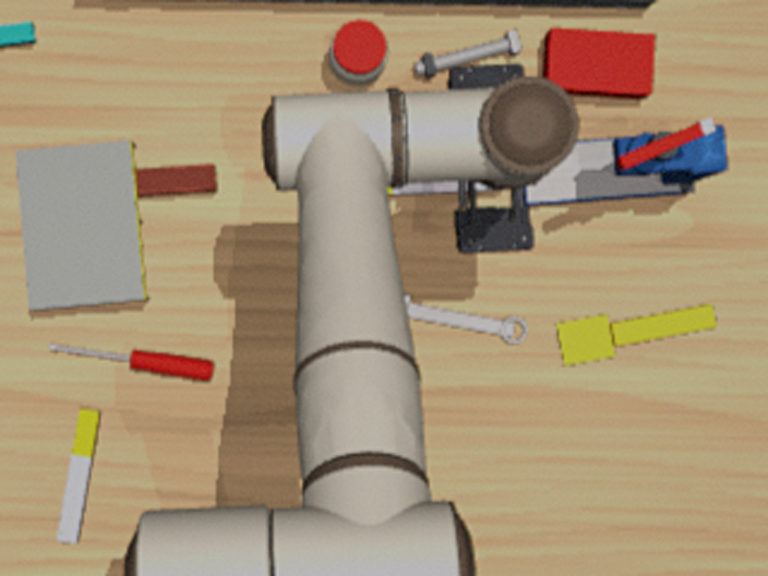

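The grip and drag worked. Two things came out of this view:
- **Handle:** it has turned since the first picture. It ran from (470,198) to (487,163) and now runs from (458,189) to (496,172), about 0.7 rad clockwise. My first sweep from the start pose must have brushed it. I'll check the pad's height before inserting.
- **Camera side:** to keep the wrist camera away from the clamp I need the half-turned grasp. Joint 6's range only allows that if the tube lies turned by about 0.3 rad, so I turn it on the bench and regrip near its middle.

Run:
```python
from h import *
y1=np.pi/2+.07; d1=np.array([np.cos(y1),np.sin(y1),0]); p=np.array([578,-122.9,25.])
y2=np.pi/2+.34; d2=np.array([np.cos(y2),np.sin(y2),0])
robot.servo_line(p,vel=180,max_force=15); robot.close_gripper()
C=np.array([574,-56,25.])
robot.servo_line(C-d2*57,vel=120,frame=down(y2+np.pi/2)); robot.open_jaws()
robot.servo_line(C-d2*57+[0,0,100],vel=200)
q=down(y2-np.pi/2); robot.move_ptp(C+[0,0,190],q); robot.hold(.2)
c=shot("wrist"); save(c,"w3.png"); np.save("w3.npy",c,allow_pickle=True)
t=shot("scene"); save(t,"s3.png",(80,230,400,430),2.4); np.save("s3.npy",t,allow_pickle=True)
s=robot.state(); print(s["t"],s["tool_pos"],s["qpos"][[0,5]])
print(proj(c,[590,-294,230]),proj(c,C),proj(t,[590,-294,235]))
```

```text
18.2417 [573.99741021 -56.03144574 215.00349937] [ 0.18343829 -2.98505422]
(np.float64(216.84450501789786), np.float64(683.9617227459976)) (np.float64(326.4920721370787), np.float64(224.2185927140491)) (np.float64(128.54619641435025), np.float64(272.24447578002196))
```

View pics/w3.png

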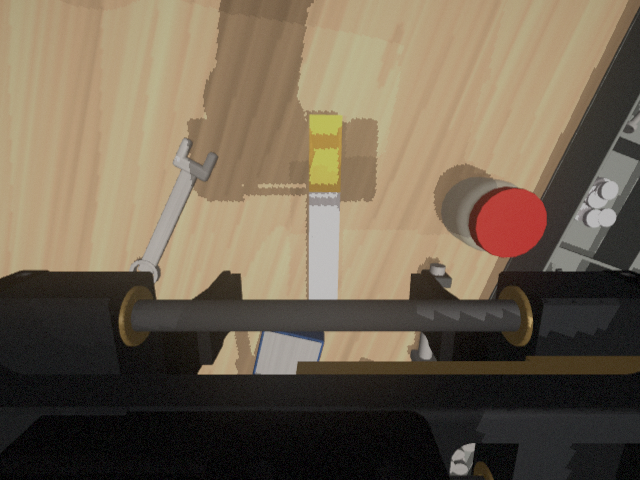

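View pics/s3.png

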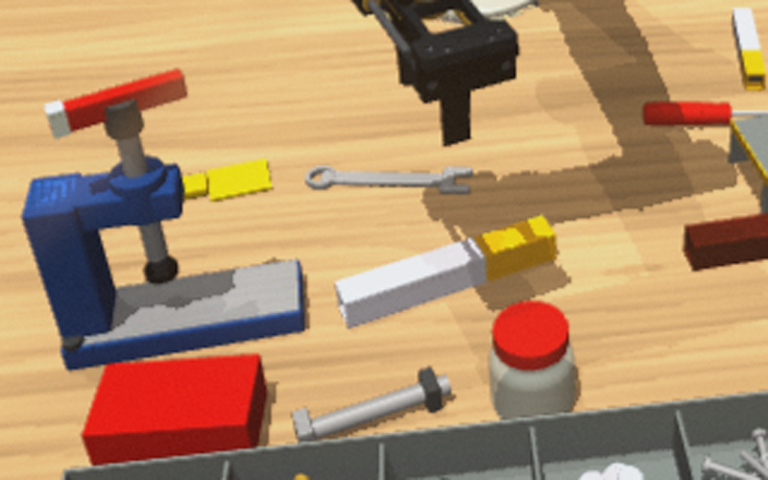

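The tube lies flat, yellow from (307-342,115) to (308-340,192) in the wrist view. The scene crop shows the handle, the pad at (160,268) well above the bed, and the other items undisturbed. Next I measure the clamp and handle.

Run:
```python
from h import *
c=np.load("w3.npy",allow_pickle=True).item(); s=np.load("s3.npy",allow_pickle=True).item(); t=shot("top"); np.save("t3.npy",t,allow_pickle=True)
# tube from wrist
b=blob(c,(20,120,80),(35,255,255),(290,90,360,210))[:,0]; print("yellow v",b[:,1].min(),b[:,1].max())
h=c["hsv"]
for v in (150,175,210,240,260):
    m=((h[v,:,1]<45)&(h[v,:,2]>110))|((h[v,:,0]>19)&(h[v,:,0]<36)&(h[v,:,1]>150)); u=np.flatnonzero(m[295:352])+295
    print(v,u[0],u[-1],np.round(onz(c,(u[0],v+.5),30)[:2],1),np.round(onz(c,(u[-1]+1,v+.5),30)[:2],1))
print("end",onz(c,(324,b[:,1].min()),30))
# bed from top
h=t["hsv"]
for u in range(412,470,4):
    col=np.flatnonzero((h[170:215,u,1]<60))+170
    if len(col): a,d=onz(t,(u+.5,col[0]),25),onz(t,(u+.5,col[-1]+1),25); print(u,col[0],col[-1],np.round(a[:2],1),np.round(d[:2],1),round(float(a[0]+d[0])/2,1))
r=np.flatnonzero(h[193,405:440,1]<60)+405; print("front",r[0],onz(t,(r[0],193.5),25))
# handle
def red(k,box):
    x0,y0,x1,y1=box; H=k["hsv"][y0:y1,x0:x1]; m=((H[:,:,0]<8)|(H[:,:,0]>172))&(H[:,:,1]>150)&(H[:,:,2]>60)
    m=m.astype(np.uint8); cs=max(cv2.findContours(m,0,1)[0],key=cv2.contourArea); q=cs[:,0]+[x0,y0]; return cv2.minAreaRect(q),q
print("top red",red(t,(440,155,515,205))[0]); print("scene red",red(s,(95,250,165,290))[0])
cr=lambda k,b,f:cv2.resize(k["image"][b[1]:b[3],b[0]:b[2]],None,fx=f,fy=f,interpolation=2)
A=cr(t,(405,155,515,215),7)[:,:,::-1];B=cr(s,(85,245,215,385),1)
cv2.imwrite("pics/z4.png",A)
```

```text
yellow v 114 191
150 310 340 [535.8   5.8] [563.   15.4]Traceback (most recent call last):
  File "<stdin>", line 8, in <module>
IndexError: index 0 is out of bounds for axis 0 with size 0
```

```bash
cat > m.py <<'E'
from h import *
c=np.load("w3.npy",allow_pickle=True).item(); s=np.load("s3.npy",allow_pickle=True).item(); t=np.load("t3.npy",allow_pickle=True).item()
h=c["hsv"]
for v in (130,160,210,240,260):
    m=((h[v,:,1]<45)&(h[v,:,2]>110))|((h[v,:,0]>19)&(h[v,:,0]<36)&(h[v,:,1]>150)); u=np.flatnonzero(m[295:352])+295
    if len(u): print(v,u[0],u[-1],np.round(onz(c,(u[0],v+.5),30)[:2],1),np.round(onz(c,(u[-1]+1,v+.5),30)[:2],1))
print("end",onz(c,(324,114),30),"paint edge",onz(c,(324,192),30))
h=t["hsv"]
for u in range(412,470,4):
    col=np.flatnonzero((h[170:215,u,1]<60))+170
    if len(col): a,d=onz(t,(u+.5,col[0]),25),onz(t,(u+.5,col[-1]+1),25); print(u,col[0],col[-1],np.round(a[:2],1),np.round(d[:2],1),round(float(a[0]+d[0])/2,1))
r=np.flatnonzero(h[193,405:440,1]<60)+405; print("front",r[:1],onz(t,(r[0],193.5),25))
def red(k,box):
    x0,y0,x1,y1=box; H=k["hsv"][y0:y1,x0:x1]; m=((H[:,:,0]<8)|(H[:,:,0]>172))&(H[:,:,1]>150)&(H[:,:,2]>60)
    m=m.astype(np.uint8); cs=max(cv2.findContours(m,0,1)[0],key=cv2.contourArea); q=cs[:,0]+[x0,y0]; return cv2.minAreaRect(q),q
print("top red",red(t,(440,155,515,205))[0]); print("scene red",red(s,(95,250,165,290))[0])
cr=lambda k,b,f:cv2.resize(k["image"][b[1]:b[3],b[0]:b[2]],None,fx=f,fy=f,interpolation=2)
A=cr(t,(405,155,515,215),5)[:,:,::-1];B=cr(s,(85,245,215,345),2)[:,:,::-1]
w=np.zeros((500,550,3),np.uint8); w[:300]=A; w[300:500,:260]=B; cv2.imwrite("pics/z4.png",w)
E
python3 - <<'E'
from m import *
E
```

```text
130 310 340 [530.1  22.5] [556.9  32. ]
160 310 339 [538.7  -2.8] [565.2   6.6]
210 309 339 [553.1 -47.9] [581.5 -37.8]
240 309 338 [562.8 -76.4] [590.9 -66.4]
260 309 338 [569.5 -96.2] [598.  -86.1]
end [537.48250255  40.16450602  30.        ] paint edge [560.84932194 -26.11267755  30.        ]
416 181 187 [ 613.4 -180.3] [ 594.2 -180.6] 603.8
420 180 203 [ 616.4 -191.3] [ 550.5 -192. ] 583.4
424 179 203 [ 619.3 -202.2] [ 550.7 -203. ] 585.0
428 179 203 [ 619.5 -213.1] [ 550.9 -213.9] 585.2
432 179 203 [ 619.7 -224.1] [ 551.1 -224.9] 585.4
436 178 204 [ 622.7 -235. ] [ 548.5 -235.8] 585.6
440 178 202 [ 622.8 -246. ] [ 554.2 -246.7] 588.5
444 178 202 [ 623. -257.] [ 554.4 -257.7] 588.7
448 178 203 [ 623.2 -267.9] [ 551.9 -268.6] 587.5
452 177 201 [ 626.2 -278.9] [ 557.5 -279.5] 591.9
456 177 201 [ 626.4 -289.8] [ 557.7 -290.5] 592.1
460 193 202 [ 582.6 -301.2] [ 555.2 -301.5] 568.9
464 193 200 [ 582.8 -312.1] [ 560.9 -312.3] 571.8
468 175 200 [ 632.5 -322.7] [ 561.1 -323.3] 596.8
front [419] [ 579.21715338 -187.58535709   25.        ]
top red ((474.5172424316406, 180.7930908203125), (6.685031890869141, 37.139068603515625), 68.19859313964844)
scene red ((131.84906005859375, 270.9717102050781), (12.499811172485352, 49.99924087524414), 74.05460357666016)
```

View pics/z4.png

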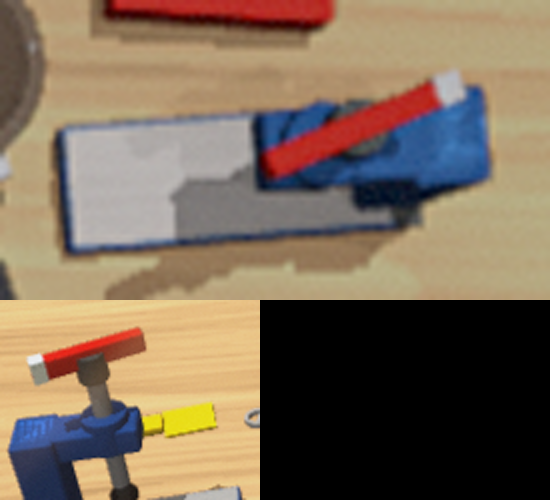

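The zoom shows the bed from (60,127) to (70,250), the handle's red end at (265,165) and its white end at (460,82). The bed's centre line is x≈584.5 at y=-200 and 592 at y=-290, and its front edge is at y≈-184. Next I triangulate the handle and pad, then regrip nearer the painted end and lift.

Run:
```python
from h import *
s=np.load("s3.npy",allow_pickle=True).item(); t=np.load("t3.npy",allow_pickle=True).item()
for n,a,b in [("mid",(477.6,179.7),(129.8,271.5)),("white",(497.4,171),(101.8,277.5)),("redend",(457.8,188.4),(157.5,265))]:
    P,e=cross(t,a,s,b); print(n,np.round(P,1),round(e,1))
ax=np.array([592.3,-294.])
for z in (55,60,65,70): print("pad bottom at",z,np.round(proj(s,[*ax,z]),1))
y=np.pi/2+.327; d=np.array([np.cos(y),np.sin(y),0])
g=np.array([570.5,-55,0])+40*d; g[2]=25
q=down(y-np.pi/2); robot.servo_line(g+[0,0,100],vel=200,frame=q); print(robot.servo_line(g,vel=120,max_force=15))
robot.close_gripper(); print(robot.state()["finger_gap"]*87)
robot.servo_line(g+[0,0,45],vel=120)
cy=np.pi/2+.09; cd=np.array([np.cos(cy),np.sin(cy),0])
# bare end at clamp x=-120 -> grip at -260
p=np.array([*ax,0])+cd*265; p[2]=70
robot.servo_line(p,vel=150,frame=down(cy-np.pi/2)); robot.hold(.3)
st=robot.state(); print(st["t"],st["tool_pos"],st["qpos"][[0,5]],st["ft_force"],st["ft_torque"])
k=shot("scene"); np.save("s5.npy",k,allow_pickle=True); save(k,"s5.png",(80,220,400,420),2.4)
```

```text
mid [ 592.5 -293.1  238.4] 4.7
white [ 613.1 -337.4  243.8] 7.6
redend [ 571.4 -247.2  234.5] 3.7
pad bottom at 55 [147.1 346.1]
pad bottom at 60 [146.6 344.2]
pad bottom at 65 [146.1 342.4]
pad bottom at 70 [145.6 340.5]
False
29.795230503193473Traceback (most recent call last):
  File "<stdin>", line 15, in <module>
cell.PlanningError: the arm cannot follow that straight line within its joint ranges
```

Handle middle measured at (592.5,-293.1,238.4), which matches the clamp axis I estimated. The pad is about 33-38 mm above the bed. The planner refused the line because joint 6 would pass its range, so I go in with the yaw turning on the way.

```bash
cat >> h.py <<'E'
ax=np.array([592.4,-293.6,0]); cy=np.pi/2+.09; cd=np.array([np.cos(cy),np.sin(cy),0])
def grip_pose(bx,off,z,L=140): # bare end on clamp axis at clamp x=bx, tube yaw offset off
    y=np.pi/2+off; d=np.array([np.cos(y),np.sin(y),0]); p=ax-cd*bx+L*d; p[2]=z; return p,down(y-np.pi/2)
E
python3 - <<'E'
from h import *
for bx,off,z in [(-40,.17,70),(28,.09,52)]: print(grip_pose(bx,off,z)[0],robot.solve_ik(*grip_pose(bx,off,z)))
p,q=grip_pose(-40,.17,70); robot.servo_line(p,vel=120,frame=q); robot.hold(.2)
st=robot.state(); print(st["t"],st["tool_pos"],st["qpos"][[0,5]],st["ft_force"],st["ft_torque"])
p,q=grip_pose(-40,.17,55); robot.servo_line(p,vel=60,max_force=8)
robot.hold(.1)
k=shot("scene"); np.save("s5.npy",k,allow_pickle=True); save(k,"s5.png",(90,230,310,400),3.5)
st=robot.state(); print(st["t"],st["tool_pos"],st["ft_force"])
E
```

```text
[ 565.11932916 -115.78002331   70.        ] [ 0.07860862  0.48564    -0.32510952  0.         -0.76004681 -3.05020127]
[ 582.33360249 -182.0532939    52.        ] [-0.03799748  0.55375139 -0.25320609  0.         -0.76383885 -3.01359517]
22.5917 [ 565.20294598 -115.12223462   70.08700989] [ 0.07976596 -3.05023418] [-0.37488058  0.03203432 -2.53122719] [-0.03107424  0.06414957  0.06815042]
23.1417 [ 565.3058047  -115.83599714   55.08598541] [-0.13680044  0.28452354 -2.5358702 ]
```

View pics/s5.png

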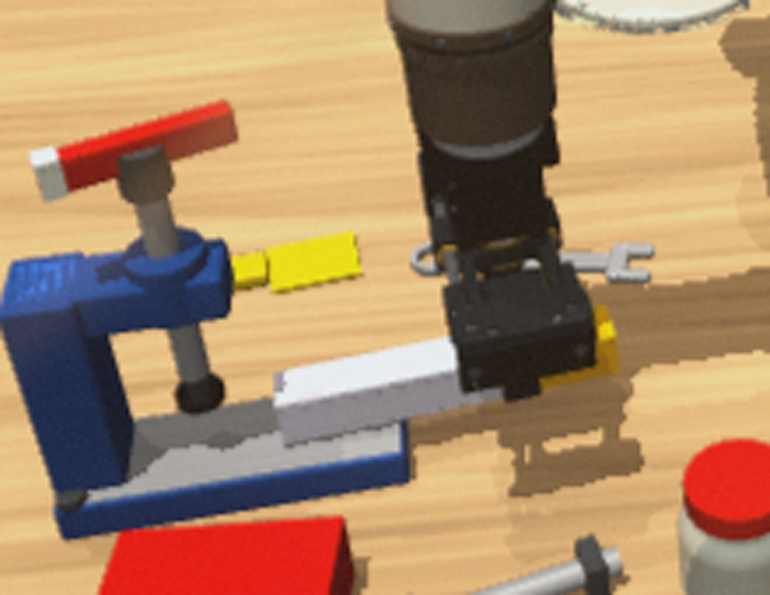

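The tube is held level over the bed at about (280-460,400), the pad is at (200,395), and everything else is in place. Now I lower to about 1 mm above the bed and slide in with a force guard.

Run:
```python
from h import *
p,q=grip_pose(-40,.17,51); print(robot.servo_line(p,vel=60,max_force=8))
p,q=grip_pose(0,.11,51); print(robot.servo_line(p,vel=60,frame=q,max_force=8))
p,q=grip_pose(25,.09,51); print(robot.servo_line(p,vel=50,frame=q,max_force=8))
st=robot.state(); print(st["t"],st["tool_pos"],st["ft_force"],st["ft_torque"])
print(robot.servo_line(p-[0,0,2.5],vel=30,max_force=4)); st=robot.state(); print(st["tool_pos"],st["ft_force"])
k=shot("scene"); np.save("s6.npy",k,allow_pickle=True); save(k,"s6.png",(90,230,310,400),3.5)
```

```text
False
False
False
24.8667 [ 581.90826136 -179.28170696   50.87713911] [-0.62001779 -0.87651616 -2.93580466] [-0.00779028  0.11748371  0.00012806]
False
[ 582.36945478 -179.11030601   49.88074861] [-2.75347841 -0.37999023  5.51493082]
```

View pics/s6.png

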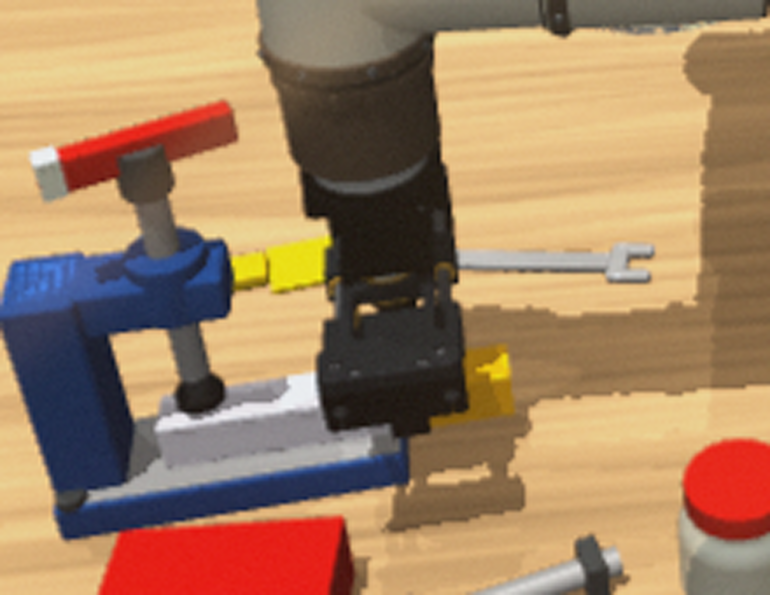

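The tube is on the bed and its bare end (158,420) lies past the pad (200,395); contact was felt at +8 N. I release, back out, and look at the handle from above with the wrist camera.

Run:
```python
from h import *
robot.open_jaws(); p=robot.state()["tool_pos"].copy()
robot.servo_line(p+cd*45+[0,0,1],vel=120); robot.servo_line(p+cd*75+[0,0,330],vel=250)
hy=np.arctan2(.908,-.42)  # tool y towards red end
q=down(hy+np.pi/2); m=np.array([592.5,-293.3,238]); d=np.array([np.cos(hy),np.sin(hy),0])
T=m+d*75+[0,0,150]
robot.move_ptp(T,q); robot.hold(.3)
c=shot("wrist"); np.save("w7.npy",c,allow_pickle=True); save(c,"w7.png"); print(c["o"])
st=robot.state(); print(st["t"],st["tool_pos"],st["qpos"],proj(c,m))
h=c["hsv"]; mk=(((h[:,:,0]<8)|(h[:,:,0]>172))&(h[:,:,1]>150)&(h[:,:,2]>60)).astype(np.uint8); mk[270:]=0
for k in cv2.findContours(mk,0,1)[0]:
    if cv2.contourArea(k)>300: print(cv2.minAreaRect(k), cv2.boxPoints(cv2.minAreaRect(k)).round().tolist())
```

```text
Traceback (most recent call last):
cell.PlanningError: the arm cannot follow that straight line within its joint ranges
```

```bash
cat > look.py <<'E'
from h import *
p=robot.state()["tool_pos"].copy()
robot.servo_line(p+cd*28+[0,0,1],vel=100); robot.servo_line(p+cd*28+[0,0,290],vel=250)
hy=np.arctan2(.908,-.42)  # tool y towards red end
q=down(hy+np.pi/2); m=np.array([592.5,-293.3,238]); d=np.array([np.cos(hy),np.sin(hy),0])
T=m+d*75+[0,0,140]
robot.move_ptp(T,q); robot.hold(.3)
c=shot("wrist"); np.save("w7.npy",c,allow_pickle=True); save(c,"w7.png"); print(c["o"])
st=robot.state(); print(st["t"],st["tool_pos"],st["qpos"],proj(c,m))
h=c["hsv"]; mk=(((h[:,:,0]<8)|(h[:,:,0]>172))&(h[:,:,1]>150)&(h[:,:,2]>60)).astype(np.uint8); mk[270:]=0
for k in cv2.findContours(mk,0,1)[0]:
    if cv2.contourArea(k)>300: print(cv2.minAreaRect(k), cv2.boxPoints(cv2.minAreaRect(k)).round().tolist())
E
python3 look.py
```

```text
Traceback (most recent call last):
  File "look.py", line 3, in <module>
    robot.servo_line(p+cd*28+[0,0,1],vel=100); robot.servo_line(p+cd*28+[0,0,290],vel=250)
    ~~~~~~~~~~~~~~~~^^^^^^^^^^^^^^^^^^^^^^^^^
cell.PlanningError: the arm cannot follow that straight line within its joint ranges
```

```bash
python3 - <<'E'
import re
s=open('look.py').read().split('\n')
s[2]="""for b in (14,8,0):
    try: robot.servo_line(p+cd*b+[0,0,1],vel=100); break
    except robot.PlanningError: print("no",b)
p=robot.state()["tool_pos"].copy()
robot.servo_line(p+[0,0,240],vel=250)"""
open('look.py','w').write('\n'.join(s))
E
python3 look.py
```

```text
no 14
no 8
[ 588.89705909 -288.09953483  516.63633526]
31.6 [ 561.02490344 -225.19683647  377.98371325] [-1.14234313e-01  2.92786599e-01  2.00186723e-01 -7.03123906e-05
 -1.47818383e+00  5.47484744e-01] (np.float64(324.0062839001506), np.float64(144.56864913809991))
((325.5, 150.0), (114.0, 17.0), 90.0) [[317.0, 93.0], [334.0, 93.0], [334.0, 207.0], [317.0, 207.0]]
((239.17465209960938, 126.21575164794922), (59.2565803527832, 92.77461242675781), 24.443954467773438) [[193.0, 156.0], [231.0, 72.0], [285.0, 96.0], [247.0, 181.0]]
```

View pics/w7.png

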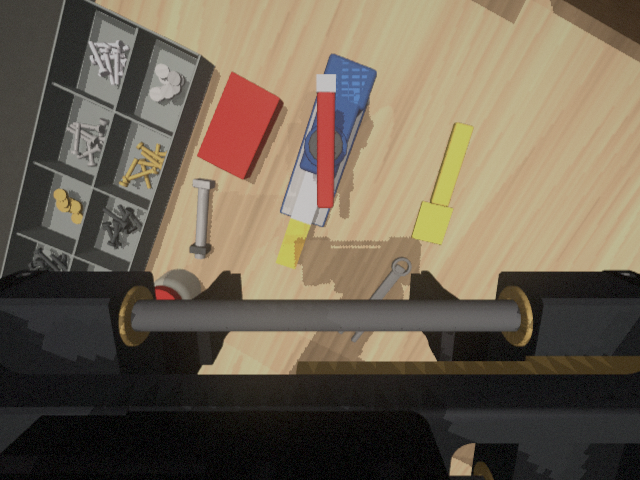

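The handle is vertical in the picture, u≈326, from the white end at v≈74 to the red end at v≈207, so it is aligned with the tool's y axis. Tube in the clamp with the yellow end out at (292,245). I refine the handle's centre and height from its 100 mm length.

Run:
```python
from h import *
c=np.load("w7.npy",allow_pickle=True).item(); h=c["hsv"].astype(int)
print("col",[tuple(h[v,326]) for v in range(70,80)],[tuple(h[v,326]) for v in range(202,212)])
r=h[150]; print("row",[ (u,r[u][0],r[u][1]) for u in (314,315,316,317,318,332,333,334,335,336)])
for a,b in ((74,207.5),(73.5,208),(74.5,207)):
  for z in (244,248,252):
    A,B=onz(c,(325.8,a),z),onz(c,(325.8,b),z); print(a,b,z,np.round((A+B)/2,1)[:2],round(np.linalg.norm(A-B),1),np.round((B-A)/100,3)[:2])
hy=np.arctan2(.908,-.42)
for k in (0,1,2,3,3.5,3.7,4):
    y=hy-k; m=np.array([592,-293,241-4*k])+30*np.array([np.cos(y),np.sin(y),0])
    s=robot.solve_ik(m,down(y+np.pi/2)); print(k,None if s is None else np.round(s,2))
```

```text
col [(np.int64(111), np.int64(104), np.int64(128)), (np.int64(111), np.int64(106), np.int64(127)), (np.int64(111), np.int64(103), np.int64(134)), (np.int64(111), np.int64(106), np.int64(139)), (np.int64(120), np.int64(6), np.int64(178)), (np.int64(10), np.int64(4), np.int64(193)), (np.int64(30), np.int64(3), np.int64(192)), (np.int64(0), np.int64(4), np.int64(193)), (np.int64(10), np.int64(4), np.int64(193)), (np.int64(0), np.int64(3), np.int64(192))] [(np.int64(2), np.int64(162), np.int64(189)), (np.int64(2), np.int64(159), np.int64(189)), (np.int64(2), np.int64(163), np.int64(189)), (np.int64(3), np.int64(164), np.int64(190)), (np.int64(3), np.int64(170), np.int64(180)), (np.int64(3), np.int64(167), np.int64(159)), (np.int64(8), np.int64(34), np.int64(173)), (np.int64(16), np.int64(16), np.int64(179)), (np.int64(17), np.int64(13), np.int64(177)), (np.int64(13), np.int64(10), np.int64(175))]
row [(314, np.int64(7), np.int64(22)), (315, np.int64(9), np.int64(17)), (316, np.int64(5), np.int64(53)), (317, np.int64(2), np.int64(167)), (318, np.int64(1), np.int64(171)), (332, np.int64(1)
[... 192 characters left out ...]
[-0.419  0.905]
74 207.5 248 [ 591.3 -294.1] 98.2 [-0.413  0.892]
74 207.5 252 [ 591.3 -294. ] 96.8 [-0.407  0.878]
73.5 208 244 [ 591.3 -294.2] 100.5 [-0.422  0.912]
73.5 208 248 [ 591.3 -294.1] 99.0 [-0.416  0.898]
73.5 208 252 [ 591.3 -294. ] 97.5 [-0.41   0.885]
74.5 207 244 [ 591.4 -294.2] 99.0 [-0.416  0.898]
74.5 207 248 [ 591.3 -294.1] 97.5 [-0.41   0.885]
74.5 207 252 [ 591.3 -294. ] 96.1 [-0.404  0.872]
0 [-0.18  0.41  0.04  0.   -1.2   0.61]
1 [-0.17  0.46  0.1   0.   -1.22 -0.39]
2 [-0.21  0.5   0.16  0.   -1.23 -1.36]
3 [-0.25  0.5   0.15  0.   -1.23 -2.32]
3.5 [-0.26  0.48  0.12  0.   -1.21 -2.81]
3.7 [-0.26  0.47  0.11  0.   -1.2  -3.01]
4 [-0.26  0.46  0.08  0.   -1.19  2.98]
```

Axis at (591.3,-294.2), handle top at about z=244-249. I touch its top with closed fingers to get its height, and so the screw value, then grip 30 mm off-axis.

```bash
cat >> h.py <<'E'
AX=np.array([591.3,-294.2]); HY=np.arctan2(.906,-.42)
def hp(k,z,r=30):
    y=HY-k; return np.array([AX[0]+r*np.cos(y),AX[1]+r*np.sin(y),z]),down(y+np.pi/2)
def turn(k0,k1,z0,dk=.25,log=True):
    n=int(np.ceil((k1-k0)/dk))
    for k in np.linspace(k0,k1,n+1)[1:]:
        p,q=hp(k,z0-4*k); robot.servo_line(p,vel=32,frame=q); s=robot.state(); y=HY-k
        e=np.array([np.cos(y),np.sin(y),0]); tn=np.array([e[1],-e[0],0])
        f=s["ft_force"]; print(round(k,2),"Ft %.1f Fr %.1f Fz %.1f"%(f@tn,f@e,f[2]),"tz %.3f"%s["ft_torque"][2],"ax %.3f"%(np.cross(.03*e,f)[2]+s["ft_torque"][2]),"gap %.1f t %.1f"%(s["finger_gap"]*87,s["t"]), np.round(s["tool_pos"]-p,1))
E
python3 - <<'E'
from h import *
robot.close_gripper()
p,q=hp(0,290); robot.servo_line(p,vel=200,frame=q)
hit=robot.servo_line(hp(0,255)[0],vel=25,max_force=4); s=robot.state(); print(hit,s["tool_pos"],s["ft_force"],s["t"])
top=s["tool_pos"][2]-22; print("top",top,"v",(260-(top-11))/4)
robot.servo_line(hp(0,290)[0],vel=150); robot.open_jaws(); print(robot.state()["t"])
E
```

```text
True [ 578.65127524 -266.98107906  269.62920619] [-0.51510994  0.89466588  4.06469974] 34.625
top 247.62920618777446 v 5.842698453056386
36.4333
```

Touch gives top z=247.6, so the screw is at about 5.84, first touch is expected near k≈1.66 and the target near k≈3.2.

Run:
```python
from h import *
z0=236.6+3
print(robot.servo_line(hp(0,z0)[0],vel=100,max_force=12)); robot.close_gripper(); s=robot.state(); print(s["finger_gap"]*87,s["ft_force"],s["t"])
turn(0,2.4,z0,.3)
```

```text
False
13.89339556075831 [ 4.47212084  3.93676009 -0.88957847] 38.25
0.3 Ft 5.1 Fr 1.9 Fz -1.5 tz 0.009 ax -0.143 gap 13.5 t 38.7 [ 1.3  0.6 -0. ]
0.6 Ft 4.5 Fr 4.4 Fz -1.1 tz -0.033 ax -0.167 gap 13.5 t 39.1 [1.2 0.6 0. ]
0.9 Ft 3.8 Fr 4.3 Fz -1.6 tz -0.052 ax -0.166 gap 13.8 t 39.6 [1.2 0.6 0. ]
1.2 Ft 0.8 Fr 5.2 Fz -1.3 tz -0.079 ax -0.103 gap 13.7 t 40.0 [1.3 0.6 0. ]
1.5 Ft 0.6 Fr 6.8 Fz -1.4 tz -0.136 ax -0.154 gap 13.8 t 40.5 [1.2 0.6 0. ]
1.8 Ft -1.7 Fr 5.7 Fz -1.9 tz -0.175 ax -0.125 gap 14.0 t 41.0 [1.2 0.6 0. ]
2.1 Ft -3.2 Fr 5.4 Fz -1.2 tz -0.168 ax -0.071 gap 13.7 t 41.4 [1.2 0.6 0.1]
2.4 Ft -5.6 Fr 4.0 Fz -1.2 tz -0.186 ax -0.019 gap 13.5 t 41.9 [1.2 0.6 0.1]
```

The moment about the axis is flat up to k≈1.5, then rises by about 0.17 N m/rad (0.13 expected). That puts first touch near k≈1.6, in line with the height estimate. I go on to k=3.2.

Run:
```python
from h import *
z0=239.6
turn(2.4,3.2,z0,.27)
robot.open_jaws(); s=robot.state(); print(s["ft_force"])
p=s["tool_pos"]; robot.servo_line(p+[0,0,130],vel=150)
y=HY-3.2
robot.servo_line(np.array([470,-150,350.]),vel=200); robot.hold(.2)
k=shot("scene"); t=shot("top")
A=cv2.resize(k["image"][230:400,90:310],None,fx=2.7,fy=2.7,interpolation=2)[:,:,::-1]
B=cv2.resize(t["image"][140:260,380:520],None,fx=1,fy=1)[:,:,::-1]
w=np.zeros((599,600,3),np.uint8); w[:459,:594]=A[:459]; w[459:579,:140]=B; w[459:599,200:600]=cv2.resize(t["image"][155:225,345:545],(400,140),interpolation=2)[:,:,::-1]
cv2.imwrite("pics/f8.png",w); np.save("t8.npy",t,allow_pickle=True); np.save("s8.npy",k,allow_pickle=True); print(robot.state()["t"])
```

```text
2.67 Ft -6.0 Fr 1.5 Fz -0.9 tz -0.173 ax 0.005 gap 14.0 t 42.3 [1.1 0.7 0.1]
2.93 Ft -5.7 Fr 0.6 Fz -1.2 tz -0.122 ax 0.050 gap 13.8 t 42.7 [1.1 0.7 0.1]
3.2 Ft -6.6 Fr -1.4 Fz -1.0 tz -0.162 ax 0.036 gap 13.8 t 43.1 [1.2 0.7 0.1]
[ 0.02940605 -0.10046737  1.00206411]
47.0
```

View pics/f8.png

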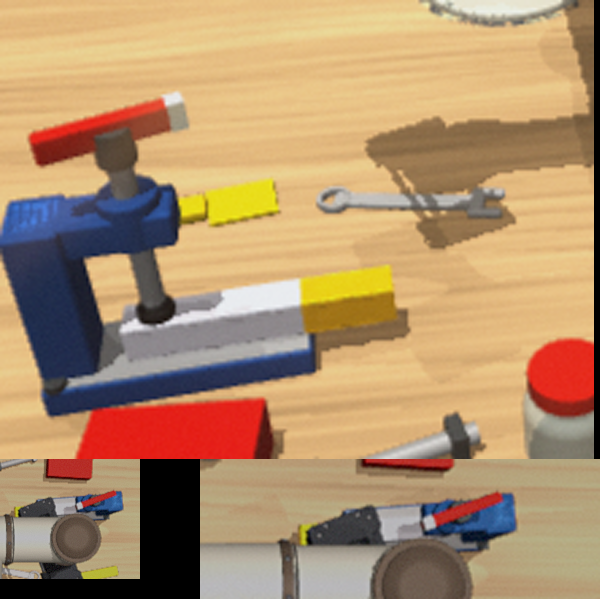

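The final picture shows the pad pressed on the tube at (155,308). The bare end lies past the pad at (122,330), the tube is straight along the bed with its yellow end out, and the handle is half a turn round. Everything else is in place and the robot is clear, so I hand in.

Run:
```python
from cell import robot
print(robot.hand_in(), robot.state()["t"])
```

```text
the job is handed in; nothing more can be done
the job is handed in; nothing more can be done
```

The bright tube is clamped in the blue bench clamp as asked. I handed the job in with the robot clear and the clock at about 47 s, against the 72 s limit.

**What I did:** I pulled the tube out of the rack and turned it on the bench. I then regripped it nearer its painted end and laid it along the bed, aiming for its bare end about 25 mm past the screw's axis. After letting go, I turned the handle 3.2 rad clockwise.

**Last checks:**
- **Snugness:** I put the final turn at about 1.55 rad past first touch, close to a quarter turn. First touch was due at 1.66 rad of turning by the handle height I felt. The rise in torque put it at about 1.5–1.6 rad, so the two agree.
- **Picture:** the last one shows the pad on the tube, the bare end beyond the pad, the tube straight and the yellow end out of the open side.
- **Other items:** the small tools and boxes in that picture's view look unmoved. I last saw the dark red tube in an earlier picture, still in its bay, and did not check it again at the end.

**What went wrong or disagreed:**
- **Handle knocked early:** my first move away from the start pose apparently brushed the T-handle, turning it about 0.7 rad clockwise before the tube was in. I did not measure the contact force.
- **Force readings:** during the turn they carried an offset, so I trusted only how the torque changed, not its absolute value.
- **Handle height:** the camera estimates of its centre ran from 233 to 238 mm. I used the 236.6 mm found by touch.

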